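# Couple the water filter at the storeroom coffee corner

## Robot

A 6-joint arm with a two-finger parallel gripper is mounted at the origin on the work surface. World frame = base frame: x ahead of the robot, y to its left, z up, the work surface at z = 0. Lengths are in mm, angles in rad, forces in N, time in s.
With the tool pointing down it reaches from about 325 to 875 mm from the base axis. Payload 4.4 kg.
Tool frame: the origin (TCP) lies midway between the tips of the shut fingers; the grasp point (between the pads) lies 19 mm behind it (robot.tcp_to_grasp is the distance from the TCP to the grasp point, in mm); z points along the fingers, y is the line along which they close (so a half turn about z gives the same grasp; the last joint's range is limited). The gripper opens to 85 mm and grips with 20 to 120 N. Pads are 22 mm wide; open, the fingers measure 114 mm over their backs; the gripper's body (76 mm by 85 mm) begins 54 mm behind the grasp point. The pads swing forward as they close: fully open they stand 13 mm farther back than shut.
Start: joints at [-1.31, 0.207, 1.542, -0, 1.393, -0.15], TCP at [229.61, -527.168, 231.282] pointing down, gripper open.
Joint ranges: [-2.73, 2.73], [-0.86, 2.22], [0.23, 2.46], [-1.11, 4.25], [0.08, 2.63], [-2.82, 2.82]. Speed limits (rad/s): [2.79, 2.79, 3.14, 3.14, 3.14, 3.14].

## Interface

Orientations are given as a unit quaternion [w, x, y, z].
In Python, from rig import robot gives the robot as it stands.
- The arm moves only by the tool servo_tool, never from a script. Its argument "motion" is a list of rows, each a list of 3 entries, a list of its own where there are three numbers: the turn, a rotation vector about the tool's x, y, z in units of 6 degrees (1.0 is 6 degrees), then the shift along the tool's x, y, z in units of 25 mm (1.0 is 25 mm), then the opening, from 0 (shut) to 1 (fully open). A call has 1 to 10 rows; each row shifts and turns the commanded pose from where the row before left it, along the tool's axes as they then stand; what a row does not reach is not made up. A row lasts 1/8 s, in which the tool goes at most 62.5 mm and 10.7 degrees, less where a joint would pass 70% of its speed; a pose out of reach is approached as far as the arm can. A call is refused whole if a number of a shift passes 1 or a number of a turn 1, either way. A call with a gripper value outside its range is refused whole. The fingers move at their own pace and stop on an object; the grip force is fixed at half the most. Time passes only in rows, so rows that do not move let the fingers close. It gives the time, the measured TCP pose, the force, the opening and the grip force at its end, in the units of the state.
- robot.sense(): the state, without advancing time (a new reading comes with each control period).
- robot.capture(name): name is "side" or "top"; returns a dict with "img" (384x512x3 uint8, red, green, blue), "vfov" (degrees; the focal length in pixels is half the picture's height over the tangent of half this angle, whatever the lens; pixels are square), "cx", "cy" (the principal point, pixels), "R" (3x3) and "t" (3): a world point X has camera coordinates R X + t. Camera axes: x right, y down, z forward; pixel columns grow to the right and rows downward; lengths in mm; the calibration is good to about 2 mm. A picture is of the moment at which its call begins. There is no depth.
- robot.hand_in(): hands the job in; it is judged then, once.
The state is a dict: "time_s": time; "q": joint angles; "qd": joint speeds; "joint_efforts": joint torques, N m; "tool_pos": TCP position; "eef_rot": TCP orientation; "force": force on the tool from outside, world axes, zero at the start; "wrist_torque": the same for the moment, N m; "opening": opening from 0.0 (shut) to 1.0 (fully open); "gripper_force": force on a finger pad.
Only numpy, scipy, OpenCV 4.12 (cv2) and the standard library are available. Lean on these libraries where they do the work, as an engineer would, in place of code of your own. Each camera call takes 0.05 s, during which the arm holds its last target. There are 200 camera calls.

## Task

Fit the round water filter into the quick coupler on the grey water block: pull the coupler's sleeve down until it stays back by itself, then take the round filter from its rack and press it gently into the coupler until it is fully home and the sleeve springs up and locks it. Let go and leave it locked in; leave the square filter in the rack and everything else where it is.

Things in the scene. Friction and masses are not known exactly. Their poses are not given: they have to be found in the camera images.
- manifold: Fixed grey water block, 120 x 120 x 40 mm, origin at the centre of its underside, z up; a short capped brass pipe stub sticks out 35 mm on its +x side. The quick coupler stands upright at the middle of its top.
- mouth (a point): Nominal centre of the coupler's mouth, 98 mm above the table on the block's centre line; axes as the block's. The real coupler is clamped in its seat at any height: the whole of it stands up to 8 mm higher or lower than this, and up to 1.5 mm off along the block's x (it does not shift): feel for it. Steel barrel, 28 mm outside; bore 17.2 mm, flaring over the top 4 mm to a funnel 24 mm wide.
- flange (a point): Nominal centre of the sleeve flange's top face with the sleeve forward, 28 mm below the mouth (same offsets as the mouth; fixed to the block, so it does not follow the sleeve). The brass sleeve around the barrel: ribbed, 38 mm diameter, 30 mm tall, its top 3 mm below the mouth when forward; at its lower end the flange, 48 mm across, 5 mm thick.
- lugs (a point): Nominal centre of the ring of four lugs inside the bore, 16 mm below the mouth (fixed to the block). While the sleeve is forward they block the bore. With the sleeve fully back they clear it, and a spring-loaded valve disc rises to 8 mm below the mouth and holds them apart, so that the sleeve stays back when let go.
- sleeve (a joint): Coupler sleeve, m: 0 = forward (up, locked), grows as it is pulled straight down; 0.013 = end stop. Pulled past about 0.0115 and let go, it stays back at about 0.008 to 0.010 (latched). Spring: 4 N at 0, 9 N at the stop; it glides rather than slams. It returns to 0 by itself when a filter is pressed fully home.
- poppet (a joint): Valve disc in the bore, m, positive = pushed in (down): 0 at the start (under the lugs), -0.010 = risen after the sleeve is pulled back, about 0.0055 with the filter locked home, 0.0075 with the filter body pressed onto the mouth. Spring: 3 N risen, 7 N home. Pressing the filter home past disc and lugs takes about 10 to 15 N.
- filter_round: Round filter cartridge, white plastic, about 0.16 kg: body 42 mm diameter, 63 mm tall with domed top (sides straight for 52 mm). Origin: centre of the body's underside, z up. Below it a steel plug stem, 15.5 mm diameter, 25.5 mm long, 2 mm nose chamfer, locking groove. Stands in a rack hole. Locks with the underside 2 mm above the real mouth, then rests there; 2 mm more and it bottoms. Any yaw.
- filter_square: Square filter for another machine, 40 x 40 mm and 58 mm tall, white plastic, smooth peg below; stands in the other hole of the rack. Origin at the centre of the body's underside. Leave it.
- rack: Fixed grey plastic rack, 75 mm (x) by 165 mm (y), 45 mm high, origin at the centre of its underside; two through holes of 19 mm at y = -43 and +43 mm. The filters' undersides rest on its top.
- tin: Steel can, 60 mm diameter, 85 mm tall, bystander, stands between rack and block; origin at its underside.
- mug: White mug, 76 mm diameter, 85 mm tall, bystander; origin at its underside.
- jar: Amber glass jar, 68 mm diameter, 100 mm tall, bystander; origin at its underside.
- cup: White plastic cup, 68 mm diameter, 85 mm tall, bystander; origin at its underside.
- spoon: Steel spoon lying on the table near the robot, bystander.
- spanner: Steel spanner lying on the table at the far side, bystander.

How it is judged (in metres and radians):
On the way, in this order (a step that is already met when the one before it is completed fails the run):
1. the sleeve has been pulled back, the valve disc has risen and the sleeve stays back with the fingers off it (value of joint sleeve above 0.007 m and value of joint poppet below -0.006 m and contact force between the fingers and manifold below 0.1 N), for 0.2 s.
2. the round filter is home in the coupler and the sleeve has sprung forward (value of joint sleeve below 0.002 m and value of joint poppet above 0.003 m and horizontal distance between filter_round and mouth below 0.006 m), for 0.2 s.
At the end, for the whole second after the job is handed in: The round filter stands upright (within 0.12 rad) in the coupler, centred within 6 mm of the mouth's nominal point and its underside less than 14 mm above it, holding the valve disc in by more than 3 mm; the sleeve is forward (within 2 mm of 0); the filter is at rest (all of step 2 and z of filter_round in the frame of mouth below 0.014 m and angle between filter_round's own z axis and vertical below 0.12 rad and linear speed of filter_round below 0.02 m/s); the robot touches nothing.
It fails at once if the filter is pressed or knocked against the water block or coupler with more than 28 N (contact force between filter_round and manifold above 28 N).
It fails at once if the square filter is taken out of the rack (distance of filter_square from where it was at the start of the episode above 0.02 m or angle between filter_square's own z axis and vertical above 0.4 rad).
It fails at once if a bystander is knocked away by more than 30 mm (distance of any of tin, mug, jar, cup, spoon, spanner from where it was at the start of the episode above 0.03 m).
It also fails if it takes over 67 s, if anything falls off the work surface, if the arm or the gripper's body presses on something with over 40 N, if the wrist force passes 120 N, or if a joint passes its speed limit or range.

## Working session

There is one attempt and no reset: what is moved stays moved. The work goes in short steps, Python scripts to look and compute and a tool call to move; the robot and the scene stay as the last step left them, time stands still between calls to the robot, and variables do not carry over. Pictures are saved under pics/ and viewed, at most 10 in all, crops included, and the job is handed in when it is done.

Besides the shell and the picture viewer there is one more tool, called after "Emit:" as name(argument=value, ...), one argument or row to a line, values as JSON. servo_tool: Moves the arm, as the interface text tells. Its arguments: {"type":"object","properties":{"motion":{"type":"array","items":{"type":"array"}}},"required":["motion"]}

```bash
mkdir -p pics; ls; python3 - <<'E'
from rig import robot
import cv2
for n in("side","top"):
    c=robot.capture(n); cv2.imwrite(f"pics/{n}0.png",c["img"][:,:,::-1])
    print(n,c["vfov"],c["cx"],c["cy"],c["R"],c["t"])
s=robot.sense();print(s["tool_pos"],s["eef_rot"],s["force"],s["opening"],s["time_s"])
E
```

```text
pics
side 44.96467152132038 258.74485453411774 189.23140589888635 [[-0.96623483 -0.25765754  0.00168709]
 [-0.16861929  0.62735679 -0.76025719]
 [ 0.1948276  -0.73487145 -0.64962001]] [ 548.04300724  130.93637587 1098.02437808]
top 44.0189764635472 247.8794368388943 185.34807681701315 [[-2.08733698e-02 -9.99774478e-01 -3.91104453e-03]
 [-9.74398169e-01  2.12191511e-02 -2.23825726e-01]
 [ 2.23858237e-01 -8.61082517e-04 -9.74621336e-01]] [  18.65315186  571.77873292 1100.36457804]
[ 229.42560242 -526.47989006  230.20130149] [-1.07007697e-03  9.78982413e-01  2.03941865e-01 -6.91938698e-05] [ 0.65617536 -0.03785865  0.40779373] 0.9996577505502721 0.1
```

View pics/side0.png

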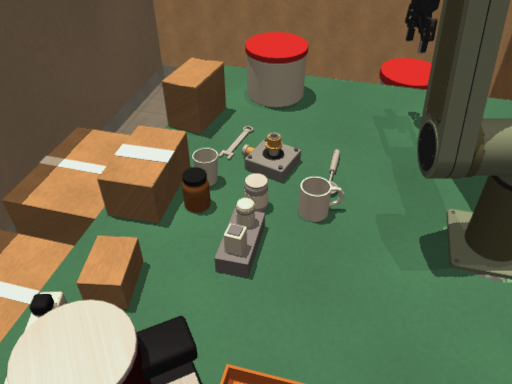

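View pics/top0.png

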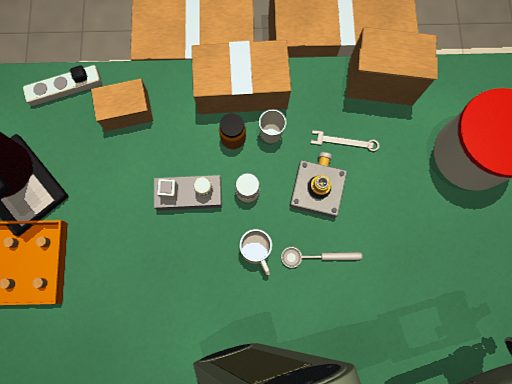

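The side view shows the block at about (273,155) and the rack at (242,240), with the round filter at (245,212). In the top view the block is at (320,188), the round filter at (202,187), the square filter at (167,187) and the tin at (247,187). Next I'll enlarge this area in both views.

```bash
cat > h.py <<'E'
import numpy as np,cv2
from rig import robot
def cap(n,save=None):
    c=robot.capture(n); c["f"]=c["img"].shape[0]/2/np.tan(np.radians(c["vfov"])/2)
    if save: cv2.imwrite(save,c["img"][:,:,::-1])
    return c
def ray(c,p,z):
    R,t=np.array(c["R"]),np.array(c["t"]); o=-R.T@t
    d=R.T@np.array([(p[0]-c["cx"])/c["f"],(p[1]-c["cy"])/c["f"],1]); return o+d*(z-o[2])/d[2]
def proj(c,X):
    x=np.array(c["R"])@np.array(X)+c["t"]; return x[:2]/x[2]*c["f"]+[c["cx"],c["cy"]]
E
python3 - <<'E'
import cv2,numpy as np
t=cv2.imread("pics/top0.png")[140:225,145:355]; s=cv2.imread("pics/side0.png")[125:275,205:345]
t=cv2.resize(t,(798,323),interpolation=cv2.INTER_CUBIC); cv2.imwrite("pics/t1.png",t)
cv2.imwrite("pics/s1.png",cv2.resize(s,(560,600),interpolation=cv2.INTER_CUBIC))
E
```

```text
(no output)
```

View pics/t1.png

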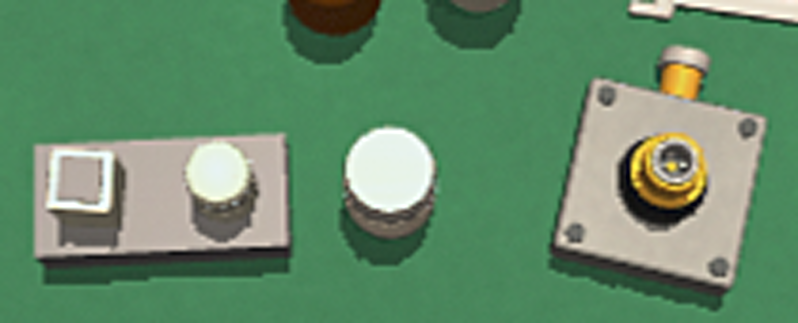

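View pics/s1.png

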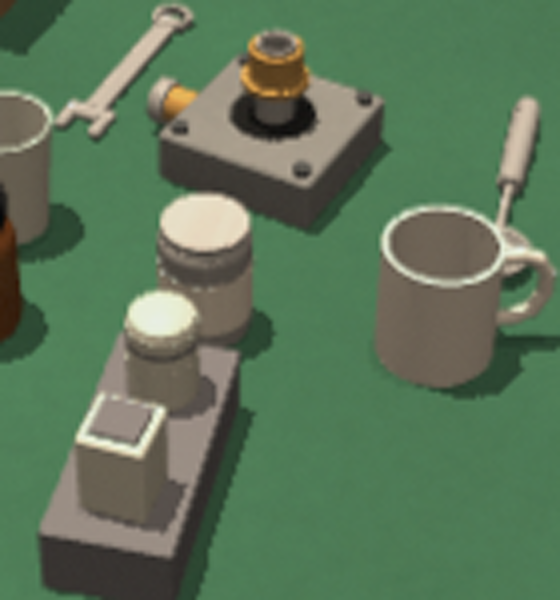

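The enlarged top view shows the block's screws at (606,95), (748,128), (718,267) and (575,232), the mouth at (674,160), and the rack's corners and filter top at (218,172). The side view shows the mouth at (276,42) and the filter cap at (163,312), with the sleeve flange below the ribs.

```bash
cat >> h.py <<'E'
def tri(cs,ps):
    A=[];b=[]
    for c,p in zip(cs,ps):
        R,t=np.array(c["R"]),np.array(c["t"])
        for k,m in((0,"cx"),(1,"cy")):
            u=(p[k]-c[m])/c["f"]; A.append(R[k]-u*R[2]); b.append(u*t[2]-t[k])
    r=np.linalg.lstsq(np.array(A),np.array(b),rcond=None); return r[0],r[1]
E
python3 - <<'E'
from h import *
np.set_printoptions(precision=1,suppress=True)
T=cap("top");S=cap("side")
t=lambda u,v:(145+(u+.5)/3.8-.5,140+(v+.5)/3.8-.5); s=lambda u,v:(205+(u+.5)/4-.5,125+(v+.5)/4-.5)
print("screws top",[ray(T,t(*p),41) for p in[(606,95),(748,128),(718,267),(575,232)]])
print("screws side",[ray(S,s(*p),41) for p in[(365,97),(302,169),(180,127)]])
print("stub end top",ray(T,t(685,60),20))
print("mouth tri",tri([T,S],[t(674,160),s(276,42)]), ray(T,t(674,160),98),ray(S,s(276,42),98))
print("flange",tri([T,S],[t(660,182),s(276,85)]))
print("rack corners top",[ray(T,t(*p),45) for p in[(35,146),(286,134),(291,247),(37,258)]])
print("rack corners side",[ray(S,s(*p),45) for p in[(238,350),(175,556),(41,532)]])
print("filt",tri([T,S],[t(218,172),s(163,314)]))
print("tin top",tri([T,S],[t(390,170),s(206,222)]))
# mask-based: filter cap
g=cv2.cvtColor(T["img"],cv2.COLOR_RGB2HSV)
m=cv2.inRange(g,(0,0,195),(180,60,255));m[:, :185]=0;m[:,225:]=0;m[:165]=0;m[215:]=0
for c in cv2.findContours(m,0,2)[0]:
    if cv2.contourArea(c)>50:
        (e,r)=cv2.minEnclosingCircle(c);print("cap",e,r,ray(T,e,105))
E
```

```text
screws top [array([ 628.2, -136.8,   41. ]), array([ 603.5, -229.8,   41. ]), array([ 510.6, -204.2,   41. ]), array([ 535.8, -112.2,   41. ])]
screws side [array([ 512.4, -204.6,   41. ]), array([ 537. , -111.3,   41. ]), array([ 629.8, -135.8,   41. ])]
stub end top [ 657.4 -194.3   20. ]
mouth tri (array([ 569.8, -170. ,   99.9]), array([1.3])) [ 569.4 -170.4   98. ] [ 571.3 -173.    98. ]
flange (array([ 565.6, -165.4,   67.2]), array([20.4]))
rack corners top [array([600.5, 241.7,  45. ]), array([605. ,  76.1,  45. ]), array([529.1,  73.4,  45. ]), array([525.4, 238.7,  45. ])]
rack corners side [array([533.4,  77. ,  45. ]), array([525.9, 241.2,  45. ]), array([600.8, 243.8,  45. ])]
filt (array([567.8, 115.6,  99.9]), array([0.2]))
tin top (array([571.3,   8. ,  81.5]), array([0.8]))
cap (202.0, 190.0) 21.401033401489258 [553.9 115.1 105. ]
```

```bash
cat >> h.py <<'E'
from scipy.spatial.transform import Rotation as Ro
def go(target,phi):
    "tool-frame remaining (units) to target TCP, tool z down, tool x at angle phi deg"
    s=robot.sense(); w,x,y,z=s["eef_rot"]; R=Ro.from_quat([x,y,z,w])
    p=np.radians(phi); c,q=np.cos(p),np.sin(p)
    G=Ro.from_matrix(np.array([[c,q,0],[q,-c,0],[0,0,-1]]))
    print("t",s["time_s"],"pos",np.round(s["tool_pos"],1),"F",np.round(s["force"],1),"M",np.round(s["wrist_torque"],2),"op",round(s["opening"],3),"gf",np.round(s["gripper_force"],1))
    print("turn",np.round(np.degrees((R.inv()*G).as_rotvec())/6,2),"shift after turn",np.round(G.inv().apply(np.array(target)-s["tool_pos"])/25,3))
E
python3 -c "
from h import *
go((570,-170.5,150),75.1)"
```

```text
t 0.2 pos [ 229.5 -526.7  230.5] F [ 0.1 -1.1  1.1] M [ 0.05 -0.07 -0.06] op 0.997 gf 0.0
turn [-0.01 -0.01 -8.59] shift after turn [17.271  9.499  3.221]
```

Emit:
servo_tool(
  motion=[
    [[0, 0, -0.86], [0, 0, 0.3], 1],
    [[0, 0, -0.86], [0, 0, 0.3], 1],
    [[0, 0, -0.86], [0, 0, 0.3], 1],
    [[0, 0, -0.86], [0, 0, 0.3], 1],
    [[0, 0, -0.86], [0, 0, 0.3], 1],
    [[0, 0, -0.86], [0, 0, 0.3], 1],
    [[0, 0, -0.86], [0, 0, 0.3], 1],
    [[0, 0, -0.86], [0, 0, 0.3], 1],
    [[0, 0, -0.86], [0, 0, 0.3], 1],
    [[0, 0, -0.86], [0, 0, 0.3], 1],
  ],
)

```text
time_s: 1.45
tool_pos: [229.6, -526.9, 155.7]
eef_rot: [-0.0, 0.792, 0.611, 0.0]
force: [-0.2, -0.3, 0.2]
opening: 0.996
gripper_force: 0.0
```

```bash
python3 -c "
from h import *
go((570,-170.5,150),75.1)"
```

```text
t 1.45 pos [ 229.6 -526.9  155.7] F [-0.2 -0.3  0.2] M [ 0. -0. -0.] op 0.996 gf 0.0
turn [-0.   -0.    0.03] shift after turn [17.279  9.494  0.229]
```

Emit:
servo_tool(
  motion=[
    [[0, 0, 0], [0.96, 0.528, 0], 1],
    [[0, 0, 0], [0.96, 0.528, 0], 1],
    [[0, 0, 0], [0.96, 0.528, 0], 1],
    [[0, 0, 0], [0.96, 0.528, 0], 1],
    [[0, 0, 0], [0.96, 0.528, 0], 1],
    [[0, 0, 0], [0.96, 0.528, 0], 1],
    [[0, 0, 0], [0.96, 0.528, 0], 1],
    [[0, 0, 0], [0.96, 0.528, 0], 1],
    [[0, 0, 0], [0.96, 0.528, 0], 1],
  ],
)

```text
time_s: 2.58
tool_pos: [400.3, -348.1, 156.1]
eef_rot: [-0.0, 0.793, 0.61, 0.0]
force: [0.5, -0.9, -0.2]
opening: 0.999
gripper_force: 0.0
```

Emit:
servo_tool(
  motion=[
    [[0, 0, 0], [0.96, 0.528, 0], 1],
    [[0, 0, 0], [0.96, 0.528, 0], 1],
    [[0, 0, 0], [0.96, 0.528, 0], 1],
    [[0, 0, 0], [0.96, 0.528, 0], 1],
    [[0, 0, 0], [0.96, 0.528, 0], 1],
    [[0, 0, 0], [0.96, 0.528, 0], 1],
    [[0, 0, 0], [0.96, 0.528, 0], 1],
    [[0, 0, 0], [0.96, 0.528, 0], 1],
    [[0, 0, 0], [0, 0, 0.2], 1],
    [[0, 0, 0], [0, 0, 0], 1],
  ],
)

```text
time_s: 3.82
tool_pos: [550.2, -190.3, 150.3]
eef_rot: [-0.001, 0.793, 0.61, -0.001]
force: [-0.4, 0.3, -0.2]
opening: 0.997
gripper_force: 0.0
```

```bash
python3 -c "
from h import *
go((570,-170.5,80),75.1)"
```

```text
t 3.825 pos [ 550.2 -190.3  150.3] F [-0.4  0.3 -0.2] M [-0.03  0.01  0.08] op 0.997 gf 0.0
turn [-0.02  0.    0.01] shift after turn [0.971 0.561 2.811]
```

Emit:
servo_tool(
  motion=[
    [[0, 0, 0], [0.97, 0.56, 0], 1],
    [[0, 0, 0], [0, 0, 0.8], 1],
    [[0, 0, 0], [0, 0, 0.8], 1],
    [[0, 0, 0], [0, 0, 0.7], 0.9],
    [[0, 0, 0], [0, 0, 0.6], 0.7],
    [[0, 0, 0], [0, 0, 0], 0.6],
    [[0, 0, 0], [0, 0, 0], 0.55],
    [[0, 0, 0], [0, 0, 0], 0.52],
    [[0, 0, 0], [0, 0, 0], 0.52],
  ],
)

```text
time_s: 4.95
tool_pos: [571.5, -170.7, 79.6]
eef_rot: [0.001, 0.793, 0.61, 0.0]
force: [-0.8, -0.7, 0.2]
opening: 0.523
gripper_force: 0.0
```

```bash
python3 - <<'E'
from h import *
go((570,-170.5,77),75.1)
S=cap("side"); cv2.imwrite("pics/s2.png",cv2.resize(S["img"][90:190,215:335,::-1],(720,600),interpolation=cv2.INTER_CUBIC))
E
```

```text
t 4.95 pos [ 571.5 -170.7   79.6] F [-0.8 -0.7  0.2] M [-0.    0.   -0.05] op 0.523 gf 0.0
turn [0.01 0.   0.01] shift after turn [-0.006 -0.059  0.103]
```

View pics/s2.png

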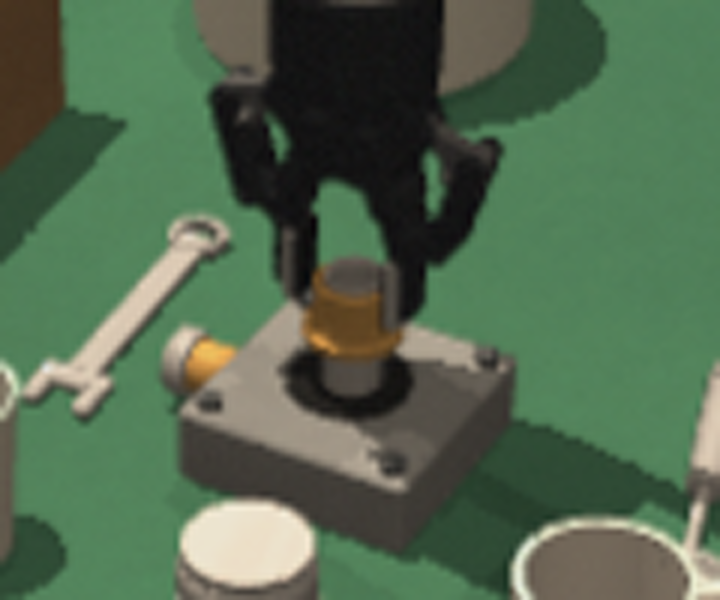

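The fingers straddle the sleeve, which spans about x 310–400 and y 265–350 in the crop, with the tips just above the flange. I'll close in small steps and feel for contact.

Emit:
servo_tool(
  motion=[
    [[0, 0, 0], [0, 0, 0], 0.49],
    [[0, 0, 0], [0, 0, 0], 0.47],
    [[0, 0, 0], [0, 0, 0], 0.47],
  ],
)

```text
time_s: 5.38
tool_pos: [569.7, -170.1, 78.6]
eef_rot: [-0.001, 0.793, 0.61, -0.001]
force: [-4.9, 1.5, 4.2]
opening: 0.469
gripper_force: 2.7
```

Emit:
servo_tool(
  motion=[
    [[0, 0, 0], [0, 0, 0], 0.45],
    [[0, 0, 0], [0, 0, 0], 0.44],
    [[0, 0, 0], [0, 0, 0], 0.43],
  ],
)

```text
time_s: 5.75
tool_pos: [568.6, -169.8, 78.1]
eef_rot: [-0.002, 0.793, 0.61, -0.002]
force: [-7.4, 0.7, 3.9]
opening: 0.436
gripper_force: 28.3
```

Emit:
servo_tool(
  motion=[
    [[0, 0, 0], [0, -0.08, 0], 0.43],
    [[0, 0, 0], [0, 0, 0], 0.41],
    [[0, 0, 0], [0, 0, 0], 0.41],
  ],
)

```text
time_s: 6.12
tool_pos: [568.6, -169.8, 78.7]
eef_rot: [-0.0, 0.793, 0.61, -0.0]
force: [-5.0, 1.4, 3.2]
opening: 0.428
gripper_force: 59.7
```

Emit:
servo_tool(
  motion=[
    [[0, 0, 0], [0, 0, 0.16], 0.4],
    [[0, 0, 0], [0, 0, 0.16], 0.4],
    [[0, 0, 0], [0, 0, 0], 0.4],
  ],
)

```text
time_s: 6.5
tool_pos: [568.6, -169.8, 71.1]
eef_rot: [-0.001, 0.793, 0.61, -0.0]
force: [-5.7, 1.9, 6.1]
opening: 0.426
gripper_force: 60.1
```

Emit:
servo_tool(
  motion=[
    [[0, 0, 0], [0, -0.04, 0.1], 0.4],
    [[0, 0, 0], [0, -0.04, 0.08], 0.4],
    [[0, 0, 0], [0, 0, 0], 0.4],
  ],
)

```text
time_s: 6.88
tool_pos: [568.5, -169.8, 67.8]
eef_rot: [0.001, 0.793, 0.61, 0.001]
force: [-3.1, 1.1, 7.2]
opening: 0.425
gripper_force: 60.2
```

Emit:
servo_tool(
  motion=[
    [[0, 0, 0], [0, 0, 0.04], 0.4],
    [[0, 0, 0], [0, 0, 0.04], 0.4],
    [[0, 0, 0], [0, 0, 0], 0.4],
  ],
)

```text
time_s: 7.25
tool_pos: [568.5, -169.8, 66.3]
eef_rot: [0.001, 0.793, 0.61, 0.001]
force: [-4.8, 1.9, 9.4]
opening: 0.426
gripper_force: 60.5
```

Emit:
servo_tool(
  motion=[
    [[0, 0, 0], [0, 0, 0.06], 0.4],
    [[0, 0, 0], [0, 0, 0.06], 0.4],
    [[0, 0, 0], [0, 0, 0], 0.4],
  ],
)

```text
time_s: 7.62
tool_pos: [568.6, -169.9, 66.1]
eef_rot: [0.001, 0.793, 0.61, 0.001]
force: [-9.6, 3.8, 24.7]
opening: 0.427
gripper_force: 62.2
```

Emit:
servo_tool(
  motion=[
    [[0, 0, 0], [0, 0, -0.1], 0.4],
    [[0, 0, 0], [0, 0, 0], 0.6],
    [[0, 0, 0], [0, 0, 0], 0.8],
    [[0, 0, 0], [0, 0, 0], 1],
    [[0, 0, 0], [0, 0, 0], 1],
    [[0, 0, 0], [0, 0, 0], 1],
    [[0, 0, 0], [0, 0, -0.7], 1],
    [[0, 0, 0], [0, 0, -1], 1],
    [[0, 0, 0], [0, 0, -1], 1],
    [[0, 0, 0], [0, 0, -1], 1],
  ],
)

```text
time_s: 8.88
tool_pos: [567.5, -169.7, 158.7]
eef_rot: [0.001, 0.793, 0.61, 0.0]
force: [0.0, 0.7, -0.8]
opening: 0.998
gripper_force: 0.0
```

```bash
python3 - <<'E'
from h import *
go((568,115.8,160),90)
S=cap("side"); cv2.imwrite("pics/s3.png",cv2.resize(S["img"][90:190,215:335,::-1],(720,600),interpolation=cv2.INTER_CUBIC))
E
```

```text
t 8.875 pos [ 567.5 -169.7  158.7] F [ 0.   0.7 -0.8] M [0.03 0.   0.03] op 0.998 gf 0.0
turn [ 0.02  0.01 -2.48] shift after turn [11.42   0.019 -0.054]
```

View pics/s3.png

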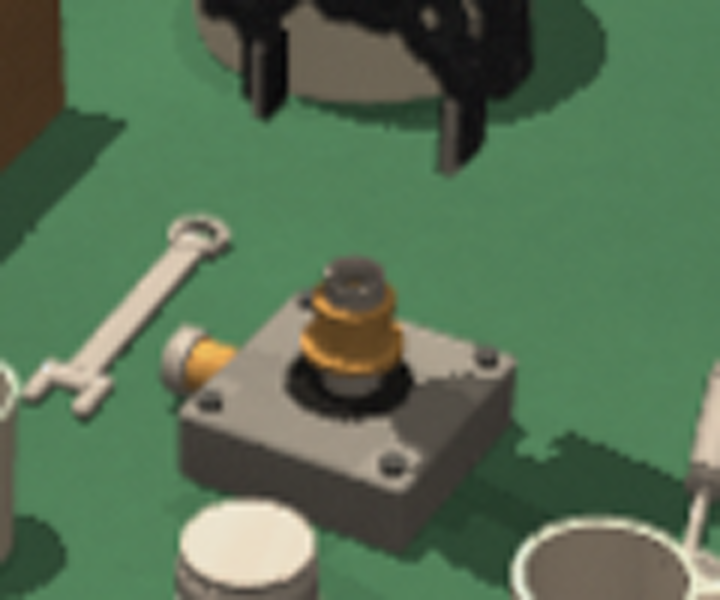

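The sleeve has stayed back: bare barrel now shows above the ribs at about (355,285), and the flange is down at (350,350). Next is the round filter.

Emit:
servo_tool(
  motion=[
    [[0, 0, -0.83], [0, 0, 0], 1],
    [[0, 0, -0.83], [0, 0, 0], 1],
    [[0, 0, -0.82], [0, 0, 0], 1],
    [[0, 0, 0], [0.95, 0, 0], 1],
    [[0, 0, 0], [0.95, 0, 0], 1],
    [[0, 0, 0], [0.95, 0, 0], 1],
    [[0, 0, 0], [0.95, 0, 0], 1],
    [[0, 0, 0], [0.95, 0, 0], 1],
    [[0, 0, 0], [0.95, 0, 0], 1],
    [[0, 0, 0], [0.95, 0, 0], 1],
  ],
)

```text
time_s: 10.18
tool_pos: [566.6, -0.9, 156.6]
eef_rot: [-0.0, 0.707, 0.707, 0.0]
force: [-0.3, -0.0, -0.0]
opening: 1.001
gripper_force: 0.0
```

Emit:
servo_tool(
  motion=[
    [[0, 0, 0], [0.95, 0, 0], 1],
    [[0, 0, 0], [0.95, 0, 0], 1],
    [[0, 0, 0], [0.95, 0, 0], 1],
    [[0, 0, 0], [0.95, 0, 0], 1],
    [[0, 0, 0], [0.95, 0, 0], 1],
    [[0, 0, 0], [0, 0, 0], 1],
    [[0, 0, 0], [0, 0, 0], 1],
    [[0, 0, 0], [0, 0, 0], 1],
  ],
)

```text
time_s: 11.18
tool_pos: [566.9, 115.0, 156.3]
eef_rot: [0.0, 0.707, 0.707, -0.0]
force: [0.8, 0.1, 0.2]
opening: 0.998
gripper_force: 0.0
```

```bash
python3 - <<'E'
from h import *
go((567.5,115.8,57),90)
E
```

```text
t 11.175 pos [566.9 115.  156.3] F [0.8 0.1 0.2] M [ 0.06 -0.05  0.03] op 0.998 gf 0.0
turn [-0.    0.   -0.01] shift after turn [0.034 0.025 3.973]
```

Descend, then close gently to feel the centring.

Emit:
servo_tool(
  motion=[
    [[0, 0, 0], [0.03, 0.02, 0.8], 1],
    [[0, 0, 0], [0, 0, 0.8], 1],
    [[0, 0, 0], [0, 0, 0.8], 1],
    [[0, 0, 0], [0, 0, 0.8], 1],
    [[0, 0, 0], [0, 0, 0.77], 0.8],
    [[0, 0, 0], [0, 0, 0], 0.6],
    [[0, 0, 0], [0, 0, 0], 0.53],
    [[0, 0, 0], [0, 0, 0], 0.51],
    [[0, 0, 0], [0, 0, 0], 0.49],
  ],
)

```text
time_s: 12.3
tool_pos: [567.8, 116.3, 58.0]
eef_rot: [0.0, 0.707, 0.707, 0.0]
force: [-0.6, -0.8, 3.0]
opening: 0.489
gripper_force: 2.9
```

Emit:
servo_tool(
  motion=[
    [[0, 0, 0], [0, 0, 0], 0.47],
    [[0, 0, 0], [0, 0, 0], 0.45],
    [[0, 0, 0], [0, 0, 0], 0.43],
    [[0, 0, 0], [0, 0, 0], 0.42],
  ],
)

```text
time_s: 12.8
tool_pos: [568.0, 116.3, 58.3]
eef_rot: [0.0, 0.707, 0.707, 0.0]
force: [-1.9, -1.0, 5.3]
opening: 0.479
gripper_force: 59.7
```

```bash
python3 - <<'E'
from h import *
go((567.5,115.8,150),90)
S=cap("side"); T=cap("top")
a=cv2.resize(S["img"][160:270,205:315,::-1],(400,400)); b=cv2.resize(T["img"][130:240,140:250,::-1],(400,400))
cv2.imwrite("pics/b4.png",np.hstack([a,b]))
E
```

```text
t 12.8 pos [568.  116.3  58.3] F [-1.9 -1.   5.3] M [-0.05  0.43 -0.01] op 0.479 gf 59.7
turn [0.01 0.   0.  ] shift after turn [-0.019 -0.018 -3.67 ]
```

View pics/b4.png

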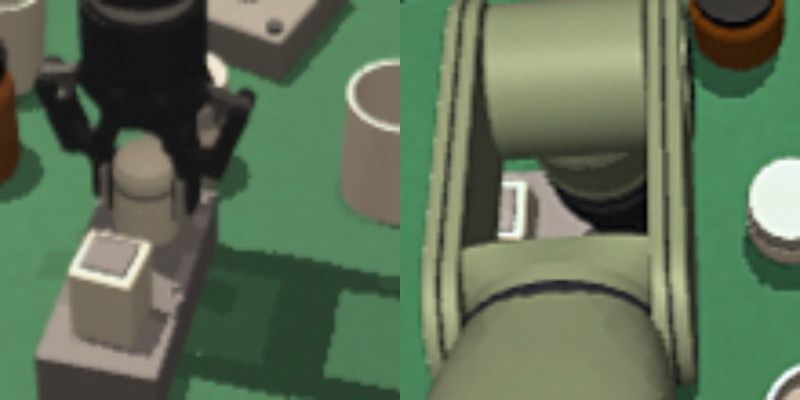

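The left half shows the fingers on both sides of the filter body at about (145,195), and the square filter at (110,290) is undisturbed. The right half is mostly hidden by the arm. Now I'll lift.

Emit:
servo_tool(
  motion=[
    [[0, 0, 0], [0, 0, -0.5], 0.4],
    [[0, 0, 0], [0, 0, -0.7], 0.4],
    [[0, 0, 0], [0, 0, -0.8], 0.4],
    [[0, 0, 0], [0, 0, -0.8], 0.4],
    [[0, 0, 0], [0, 0, -0.8], 0.4],
    [[0, 0, 0], [0, 0, -0.8], 0.4],
    [[0, 0, 0], [0, 0, -0.2], 0.4],
  ],
)

```text
time_s: 13.78
tool_pos: [569.0, 116.4, 174.8]
eef_rot: [0.002, 0.707, 0.707, 0.002]
force: [0.2, -0.3, -2.0]
opening: 0.479
gripper_force: 60.7
```

Emit:
servo_tool(
  motion=[
    [[0, 0, 0], [-0.5, 0, 0], 0.4],
    [[0, 0, 0], [-0.8, 0, 0], 0.4],
    [[0, 0, 0], [-0.8, 0, 0], 0.4],
    [[0, 0, 0], [-0.8, 0, 0], 0.4],
    [[0, 0, 0], [-0.8, 0, 0], 0.4],
    [[0, 0, 0], [-0.8, 0, 0], 0.4],
    [[0, 0, 0], [-0.8, 0, 0], 0.4],
    [[0, 0, 0], [-0.8, 0, 0], 0.4],
    [[0, 0, 0], [-0.8, 0, 0], 0.4],
    [[0, 0, 0], [-0.8, 0, 0], 0.4],
  ],
)

```text
time_s: 15.02
tool_pos: [567.5, -77.6, 172.0]
eef_rot: [0.0, 0.707, 0.707, 0.0]
force: [0.4, 0.3, -1.9]
opening: 0.479
gripper_force: 60.7
```

Emit:
servo_tool(
  motion=[
    [[0, 0, 0], [-0.8, 0, 0], 0.4],
    [[0, 0, 0], [-0.8, 0, 0], 0.4],
    [[0, 0, 0], [-0.8, 0, 0], 0.4],
    [[0, 0, 0], [-0.8, 0, 0], 0.4],
    [[0, 0, 0], [-0.5, 0, 0], 0.4],
    [[0, 0, 0], [0, 0, 0], 0.4],
    [[0, 0, 0], [0, 0, 0], 0.4],
    [[0, 0, 0], [0, 0, 0], 0.4],
  ],
)

```text
time_s: 16.02
tool_pos: [567.5, -168.0, 172.0]
eef_rot: [-0.0, 0.707, 0.708, 0.0]
force: [-0.3, 0.9, -2.6]
opening: 0.479
gripper_force: 60.7
```

```bash
python3 - <<'E'
from h import *
go((568.5,-169.8,150),90)
S=cap("side"); cv2.imwrite("pics/s5.png",cv2.resize(S["img"][80:190,215:335,::-1],(640,587),interpolation=cv2.INTER_CUBIC))
E
```

```text
t 16.025 pos [ 567.5 -168.   172. ] F [-0.3  0.9 -2.6] M [-0.01 -0.03  0.04] op 0.479 gf 60.7
turn [-0.   -0.    0.01] shift after turn [-0.072  0.038  0.88 ]
```

View pics/s5.png

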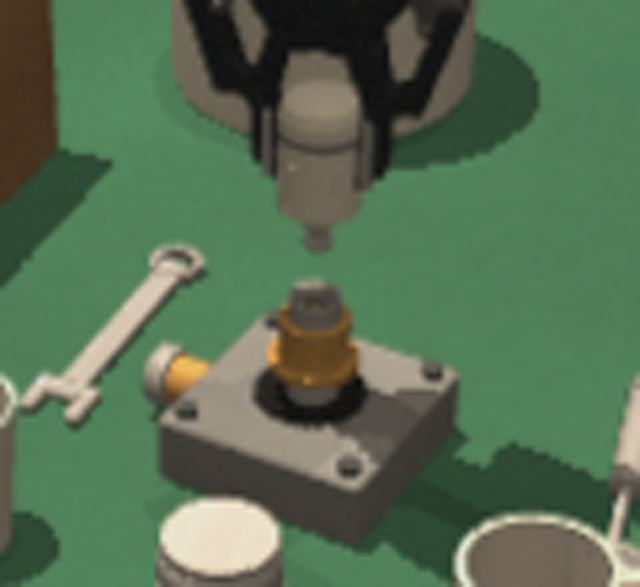

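The filter hangs straight, its stem nose at (318,240) directly above the mouth at (317,295). I'll centre it, then go down slowly.

Emit:
servo_tool(
  motion=[
    [[0, 0, 0], [-0.07, 0.04, 0.4], 0.4],
    [[0, 0, 0], [0, 0, 0.4], 0.4],
    [[0, 0, 0], [0, 0, 0.3], 0.4],
    [[0, 0, 0], [0, 0, 0.1], 0.4],
    [[0, 0, 0], [0, 0, 0], 0.4],
  ],
)

```text
time_s: 16.7
tool_pos: [568.4, -170.5, 141.7]
eef_rot: [-0.0, 0.707, 0.707, -0.0]
force: [0.5, -0.4, -1.3]
opening: 0.482
gripper_force: 60.7
```

Emit:
servo_tool(
  motion=[
    [[0, 0, 0], [0, 0, 0.08], 0.4],
    [[0, 0, 0], [0, 0, 0.08], 0.4],
    [[0, 0, 0], [0, 0, 0], 0.4],
  ],
)

```text
time_s: 17.08
tool_pos: [568.5, -170.5, 137.9]
eef_rot: [-0.0, 0.707, 0.707, -0.0]
force: [-0.5, 0.1, -1.0]
opening: 0.483
gripper_force: 60.7
```

Emit:
servo_tool(
  motion=[
    [[0, 0, 0], [0, 0, 0.08], 0.4],
    [[0, 0, 0], [0, 0, 0.08], 0.4],
    [[0, 0, 0], [0, 0, 0], 0.4],
  ],
)

```text
time_s: 17.45
tool_pos: [568.3, -170.4, 133.7]
eef_rot: [-0.0, 0.707, 0.707, -0.0]
force: [-0.4, -0.2, -1.2]
opening: 0.477
gripper_force: 60.7
```

Emit:
servo_tool(
  motion=[
    [[0, 0, 0], [0, 0, 0.08], 0.4],
    [[0, 0, 0], [0, 0, 0.08], 0.4],
    [[0, 0, 0], [0, 0, 0], 0.4],
  ],
)

```text
time_s: 17.82
tool_pos: [568.8, -170.6, 131.1]
eef_rot: [0.0, 0.707, 0.707, 0.0]
force: [-2.3, 1.2, 5.0]
opening: 0.48
gripper_force: 61.0
```

Emit:
servo_tool(
  motion=[
    [[0, 0, 0], [0, 0, 0.06], 0.4],
    [[0, 0, 0], [0, 0, 0.06], 0.4],
    [[0, 0, 0], [0, 0, 0], 0.4],
  ],
)

```text
time_s: 18.2
tool_pos: [568.8, -170.6, 128.0]
eef_rot: [0.0, 0.707, 0.707, 0.0]
force: [-2.0, 1.2, 5.1]
opening: 0.48
gripper_force: 61.0
```

Emit:
servo_tool(
  motion=[
    [[0, 0, 0], [0.03, -0.04, 0.08], 0.4],
    [[0, 0, 0], [0, 0, 0.08], 0.4],
    [[0, 0, 0], [0, 0, 0], 0.4],
  ],
)

```text
time_s: 18.58
tool_pos: [568.7, -170.5, 124.6]
eef_rot: [0.002, 0.707, 0.707, 0.0]
force: [-0.7, -0.8, 5.2]
opening: 0.479
gripper_force: 61.0
```

Emit:
servo_tool(
  motion=[
    [[0, 0, 0], [0, 0, 0.06], 0.4],
    [[0, 0, 0], [0, 0, 0.06], 0.4],
    [[0, 0, 0], [0, 0, 0], 0.4],
  ],
)

```text
time_s: 18.95
tool_pos: [568.7, -170.3, 121.7]
eef_rot: [0.001, 0.707, 0.707, 0.0]
force: [-0.1, 0.3, 6.7]
opening: 0.477
gripper_force: 61.0
```

Emit:
servo_tool(
  motion=[
    [[0, 0, 0], [0, 0, 0.06], 0.4],
    [[0, 0, 0], [0, 0, 0.06], 0.4],
    [[0, 0, 0], [0, 0, 0], 0.4],
  ],
)

```text
time_s: 19.32
tool_pos: [568.7, -170.4, 118.8]
eef_rot: [0.001, 0.707, 0.707, 0.0]
force: [-1.8, 1.0, 6.9]
opening: 0.478
gripper_force: 61.0
```

Emit:
servo_tool(
  motion=[
    [[0, 0, 0], [0, 0, 0.05], 0.4],
    [[0, 0, 0], [0, 0, 0.05], 0.4],
    [[0, 0, 0], [0, 0, 0], 0.4],
  ],
)

```text
time_s: 19.7
tool_pos: [568.7, -170.5, 115.9]
eef_rot: [0.002, 0.707, 0.707, 0.0]
force: [-1.4, -0.7, 5.5]
opening: 0.477
gripper_force: 60.9
```

Emit:
servo_tool(
  motion=[
    [[0, 0, 0], [0, 0, 0.03], 0.4],
    [[0, 0, 0], [0, 0, 0.03], 0.4],
    [[0, 0, 0], [0, 0, 0], 0.4],
  ],
)

```text
time_s: 20.08
tool_pos: [568.7, -170.5, 115.5]
eef_rot: [0.002, 0.707, 0.707, 0.0]
force: [-2.3, 0.1, 10.6]
opening: 0.485
gripper_force: 61.4
```

```bash
python3 - <<'E'
from h import *
go((568.5,-169.8,150),90)
S=cap("side"); cv2.imwrite("pics/s6.png",cv2.resize(S["img"][90:190,215:335,::-1],(720,600),interpolation=cv2.INTER_CUBIC))
E
```

```text
t 20.075 pos [ 568.7 -170.5  115.5] F [-2.3  0.1 10.6] M [ 0.16  0.62 -0.01] op 0.485 gf 61.4
turn [0.03 0.02 0.  ] shift after turn [ 0.029 -0.01  -1.382]
```

View pics/s6.png

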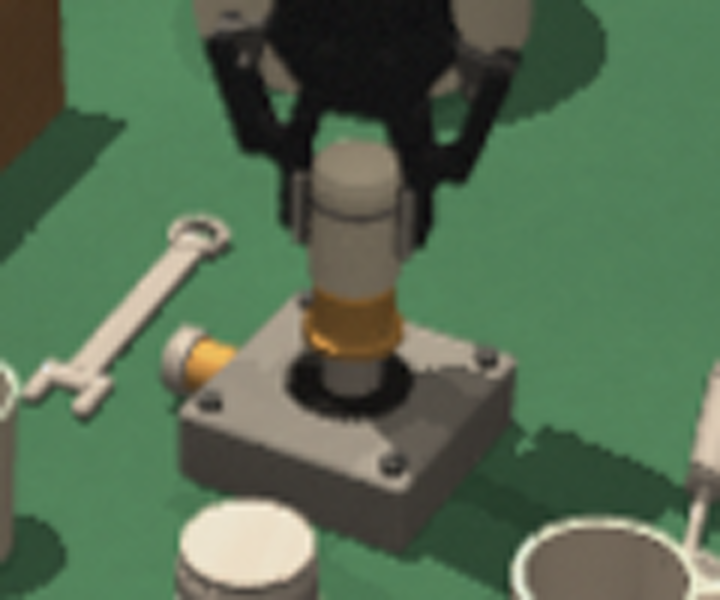

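The sleeve has sprung up: its flange is back at about (352,335), as before the pull, and the filter body sits on the coupler. I'll release it and retreat upward.

Emit:
servo_tool(
  motion=[
    [[0, 0, 0], [0, 0, -0.08], 0.42],
    [[0, 0, 0], [0, 0, 0], 0.55],
    [[0, 0, 0], [0, 0, 0], 0.7],
    [[0, 0, 0], [0, 0, 0], 1],
    [[0, 0, 0], [0, 0, 0], 1],
    [[0, 0, 0], [0, 0, 0], 1],
    [[0, 0, 0], [0, 0, -0.5], 1],
    [[0, 0, 0], [0, 0, -1], 1],
    [[0, 0, 0], [0, 0, -1], 1],
    [[0, 0, 0], [0, 0, -1], 1],
  ],
)

```text
time_s: 21.38
tool_pos: [567.8, -169.9, 204.5]
eef_rot: [0.001, 0.707, 0.707, 0.0]
force: [-0.4, 0.7, 0.9]
opening: 1.001
gripper_force: 0.0
```

Emit:
servo_tool(
  motion=[
    [[0, 0, 0], [0, 0, -1], 1],
    [[0, 0, 0], [0, 0, -0.5], 1],
    [[0, 0, 0], [0, 0, 0], 1],
    [[0, 0, 0], [0, 0, 0], 1],
  ],
)

```text
time_s: 21.88
tool_pos: [566.9, -169.5, 238.9]
eef_rot: [-0.001, 0.707, 0.707, -0.0]
force: [-0.1, -0.2, -0.1]
opening: 1.001
gripper_force: 0.0
```

```bash
python3 - <<'E'
from h import *
go((568.5,-169.8,150),90)
S=cap("side"); cv2.imwrite("pics/s7.png",cv2.resize(S["img"][90:250,205:355,::-1],(562,600),interpolation=cv2.INTER_CUBIC))
E
```

```text
t 21.875 pos [ 566.9 -169.5  238.9] F [-0.1 -0.2 -0.1] M [-0.01  0.    0.06] op 1.001 gf 0.0
turn [-0.02 -0.01  0.  ] shift after turn [-0.013  0.065  3.556]
```

View pics/s7.png

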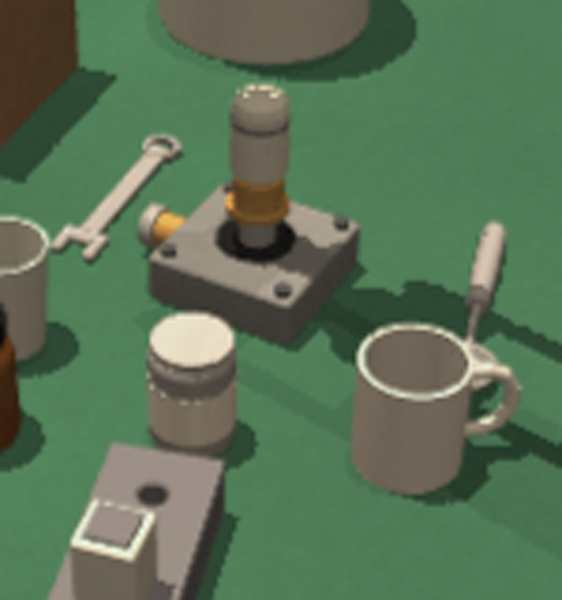

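The filter stands upright in the coupler at (260,130) with the sleeve forward at (257,200). The square filter is still in the rack at (115,545), nothing else has moved, and the gripper is clear.

```bash
python3 -c "
from rig import robot
print(robot.hand_in())"
```

```text
the job is handed in; nothing more can be done
None
```

The round filter is locked upright in the coupler with the sleeve sprung forward, the square filter and bystanders look undisturbed in the last picture, and I handed the job in after about 22 s of robot time; the hand-in gave no verdict.

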